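# Press a seal ring under the pinned jig cover

### The job

Two identical spring-bed jigs stand on the bench, one loaded with a flat round ring and the other with a flat square one. Take the jig cover by its knob, bring it over the jig that holds the round ring and slide it about until it drops over that jig's locating pin and lies flat on the ring, then press it down until the bed is fully down. Finish while still gripping the knob and holding the bed down; leave the other jig and the glassware around alone.

Things in the scene. Friction and masses are not known exactly. Their poses are not given: they have to be found in the camera images.
- jig_1_bed_top (a point): Centre of the top face of a jig's 84 x 84 x 8 mm dark steel bed, 30 mm above the worktop when up; sinks with the bed; z up. The grey base under it is 120 x 100 x 12 mm, fixed. A steel pin, 10 mm in diameter, 1.5 mm tip chamfer, stands 20 mm up from the bed (14 mm above the ring round it); its axis is 6 mm from this point, in a direction that differs each time and is not reported.
- jig_2_bed_top (a point): Centre of the top face of the other, identical jig's 84 x 84 x 8 mm dark steel bed, 30 mm above the worktop when up; sinks with the bed; z up. The grey base under it is 120 x 100 x 12 mm, fixed. A steel pin, 10 mm in diameter, 1.5 mm tip chamfer, stands 20 mm up from the bed (14 mm above the ring round it); its axis is 6 mm from this point, in a direction that differs each time and is not reported.
- jig_1_bed (a joint): Travel of this jig's bed in m: 0 is up, grows straight down to 0.006 on its hard stop. Yields from about 3 N of downward push, about 8 N fully down. Pin and ring go down with the bed; pushing on the pin's tip pushes the bed down too.
- jig_2_bed (a joint): Travel of this jig's bed in m: 0 is up, grows straight down to 0.006 on its hard stop. Yields from about 3 N of downward push, about 8 N fully down. Pin and ring go down with the bed; pushing on the pin's tip pushes the bed down too.
- round_ring: Flat white ring with a round outline, 54 mm outside, 30 mm bore, 6 mm thick, lying loose on the bed of one of the two jigs round its pin (which jig varies). Origin at the centre of its underside.
- square_ring: Flat white 52 x 52 mm square plate with a 30 mm round hole, 6 mm thick, lying loose on the bed of the other jig round its pin. Origin at the centre of its underside.
- cover_mid (a point): Jig cover, 66 mm high: aluminium plate 64 x 64 x 20 mm with a round black knob on top, 28 mm in diameter, 46 mm high. This point is on its centre line, 33 mm above its underside; z up. Centred in the underside is a blind hole, 12.5 mm wide, 17 mm deep, 1.5 mm mouth chamfer, that fits over a pin; the plate then seats on the ring 6 mm off the bed's centre. Turn about z is free. 0.22 kg.
- vial: Small open glass vial, 35 mm in diameter, 66 mm high, standing between and behind the jigs: a bystander. Origin under its centre.
- dropper_bottle: Square amber dropper bottle, 47 x 47 x 132 mm, at the back: a bystander. Origin under its centre.
- ribbed_cap: White ribbed screw cap, 54 mm in diameter, 26 mm high, behind the jigs: a bystander. Origin under its centre.
There are look-alikes about, which are no part of the job. What is shaped like the part that bears jig_2_bed_top but red is not meant.

How it is judged:
By the outcome, as a careful person would: the job done as asked, in the order asked, and still so for the second after the job is handed in, while the arm keeps its last pose, push and grip.
It also fails if it takes over 45 s, if anything falls off the work surface, if the arm or the gripper's body presses on something with over 40 N, if the wrist force passes 120 N, or if a joint passes its speed limit or range.

### The arm

A 6-joint arm with a two-finger parallel gripper is mounted at the origin on a cart in front of the work surface, level with it; the furniture and walls round the work are solid. World frame = base frame: x ahead of the robot, y to its left, z up, the work surface at z = 0. Lengths are in m, angles in rad, forces in N, time in s.
With the tool pointing down it reaches from about 0.3 to 0.875 m from the base axis. Payload 6.4 kg.
Tool frame: the origin (TCP) lies where the fingers leave the gripper's body, on its centre line; the fingertips stand 73 mm ahead of it and the grasp point (between the pads) lies 54 mm ahead of it; z points along the fingers, y is the line along which they close (so a half turn about z gives the same grasp; the last joint's range is limited). The gripper opens to 85 mm and grips with 20 to 120 N. Pads are 22 mm wide; open, the fingers measure 114 mm over their backs; the gripper's body (76 mm by 85 mm) begins 54 mm behind the grasp point. The pads swing forward as they close: fully open they stand 13 mm farther back than shut.
Start: joints at [0.962, 0.181, 1.607, -0, 1.354, -0.206], TCP at [0.225, 0.529, 0.304] pointing down, gripper open.
Joint ranges: [-2.99, 2.99], [-0.89, 2.07], [0.3, 2.58], [-1.14, 4.28], [0, 2.63], [-3.12, 3.12]. Speed limits (rad/s): [2.57, 2.57, 3.01, 3.14, 3.14, 3.14].

### API

Orientations are given as a unit quaternion [w, x, y, z].
In Python, from bench import ctrl gives the robot as it stands.
- The arm moves only by the tool carry_out, never from a script. Its argument "steps" is one flat list of numbers, 7 for each row, row after row: the shift along the tool's x, y, z in m, then the turn, a rotation vector about the tool's x, y, z in rad, then the opening, from 0 (shut) to 1 (fully open). In form: [dx, dy, dz, wx, wy, wz, claw, dx, dy, dz, wx, wy, wz, claw, ...]. A call has 1 to 20 rows; each row is the pose to reach, as a shift and turn from the pose commanded when the call began, along the tool's axes at that moment; what a row does not reach only later rows make up. A row lasts 1/10 s, in which the tool goes at most 50 mm and 8.59 degrees, less where a joint would pass 70% of its speed; a pose out of reach is approached as far as the arm can. A call with a gripper value outside its range is refused whole. The fingers move at their own pace and stop on an object; the grip force is fixed at half the most. Time passes only in rows, so rows that repeat a pose let the fingers close. It gives the time, the measured TCP pose, the force, the opening and the grip force at its end, in the units of the state.
- ctrl.get_obs(): the state, without advancing time (a new reading comes with each control period).
- ctrl.camera(name): name is "side" or "top" or "wrist"; returns the picture (400x640x3 uint8, red, green, blue); there is no depth.
- ctrl.camera_params(name): a dict with "vertical_fov" (degrees; the focal length in pixels is half the picture's height over the tangent of half this angle, whatever the lens; pixels are square), "cx", "cy" (the principal point, pixels), "k1" (the pictures are not rectified: a ray, as slopes to the right and down, at radius r is drawn at 1 + k1 r^2 times it, then the intrinsics apply), "cam_to_world" (4x4, takes a point from camera to world coordinates); the wrist camera has in their place "hand_eye" (4x4, takes a point from camera to tool coordinates, whose origin is the TCP and whose axes are the flange's). Camera axes: x right, y down, z forward; pixel columns grow to the right and rows downward; lengths in m; the calibration is good to about 2 mm. A picture is of the moment at which its call begins: read the wrist's pose just before it. camera_params takes no time and is no camera call.
- ctrl.hand_in(): hands the job in; it is judged then, once.
The state is a dict: "time_s": time; "q": joint angles; "dq": joint speeds; "joint_efforts": joint torques, N m; "eef_pos": TCP position; "eef_rot": TCP orientation; "wrist_force": force on the tool from outside, world axes, zero at the start; "torque": the same for the moment, N m; "opening": opening from 0.0 (shut) to 1.0 (fully open); "grasp_force": force on a finger pad.
Only numpy, scipy, OpenCV 4.12 (cv2) and the standard library are available. Lean on these libraries where they do the work, as an engineer would, in place of code of your own. Each camera call takes 0.05 s, during which the arm holds its last target. There are 200 camera calls.

## Working session

There is one attempt and no reset: what is moved stays moved. The work goes in short steps, Python scripts to look and compute and a tool call to move; the robot and the scene stay as the last step left them, time stands still between calls to the robot, and variables do not carry over. Pictures are saved under pics/ and viewed, at most 10 in all, crops included, and the job is handed in when it is done.

Besides the shell and the picture viewer there is one more tool, called after ">>>" by a JSON object that holds its "method" and its "body", one argument or row to a line. carry_out: Moves the arm, as the interface text tells. Its arguments: {"type":"object","properties":{"steps":{"type":"array"}},"required":["steps"]}

```bash
mkdir -p pics; cat > h.py <<'E'
import numpy as np, cv2
from scipy.spatial.transform import Rotation as R
from bench import ctrl
def rot(o):
    w,x,y,z=o["eef_rot"]; return R.from_quat([x,y,z,w])
def c2w(name,o=None):
    p=ctrl.camera_params(name)
    if name!="wrist": return p,np.array(p["cam_to_world"])
    o=o or ctrl.get_obs(); T=np.eye(4); T[:3,:3]=rot(o).as_matrix(); T[:3,3]=o["eef_pos"]
    return p,T@np.array(p["hand_eye"])
def ray(name,u,v,o=None):
    p,T=c2w(name,o); f=200/np.tan(np.radians(p["vertical_fov"])/2)
    K=np.array([[f,0,p["cx"]],[0,f,p["cy"]],[0,0,1.]])
    d=np.array([(u-p["cx"])/f,(v-p["cy"])/f]); s=d.copy()
    for _ in range(30): s=d/(1+p["k1"]*(s@s))
    return T[:3,3],T[:3,:3]@np.array([s[0],s[1],1])
def on(name,u,v,z,o=None):
    c,d=ray(name,u,v,o); return (c+d*(z-c[2])/d[2]).round(4)
def proj(name,P,o=None):
    p,T=c2w(name,o); f=200/np.tan(np.radians(p["vertical_fov"])/2)
    q=np.linalg.inv(T)@np.append(P,1); s=q[:2]/q[2]; s=s*(1+p["k1"]*(s@s))
    return (s*f+[p["cx"],p["cy"]]).round(1)
def snap(name,fn):
    o=ctrl.get_obs(); im=ctrl.camera(name)[:,:,::-1].copy(); cv2.imwrite("pics/"+fn,im); return o,im
E
python3 - <<'E'
from h import *
a=snap("top","t0.png")[1]; b=snap("side","s0.png")[1]; snap("wrist","w0.png")
for n in("top","side"):
    p,T=c2w(n);print(n,p["vertical_fov"],p["k1"],T.round(3).tolist())
print(ctrl.get_obs())
E
```

```text
top 48.26293721925037 -0.005170986465193866 [[-0.002, -0.991, 0.131, 0.405], [-1.0, 0.004, 0.016, -0.009], [-0.017, -0.131, -0.991, 1.081], [0.0, 0.0, 0.0, 1.0]]
side 51.75313912925138 -0.07486687591034973 [[0.853, -0.304, 0.423, 0.193], [-0.521, -0.519, 0.677, -0.572], [0.014, -0.799, -0.602, 0.579], [0.0, 0.0, 0.0, 1.0]]
{'time_s': 0.15, 'q': array([ 9.61719323e-01,  1.81409697e-01,  1.60775401e+00, -1.29632126e-05,
        1.35381070e+00, -2.06296491e-01]), 'dq': array([ 0.00028744, -0.00069619, -0.00428583,  0.00078537, -0.00137803,
       -0.00041693]), 'joint_efforts': array([ 7.66523135e-04, -4.45267761e+01, -3.51691425e+01, -5.04627133e-04,
        5.92176613e-03, -1.60285481e-05]), 'eef_pos': array([0.22518522, 0.52872372, 0.30318068]), 'eef_rot': array([-2.68112529e-04,  2.00030263e-01,  9.79789476e-01, -6.36759769e-04]), 'wrist_force': array([-0.85645387,  0.47798904,  0.29893016]), 'torque': array([-0.04770354,  0.00428477,  0.00801026]), 'grasp_force': 0.0, 'opening': 1.0000365527603314}
```

View pics/t0.png

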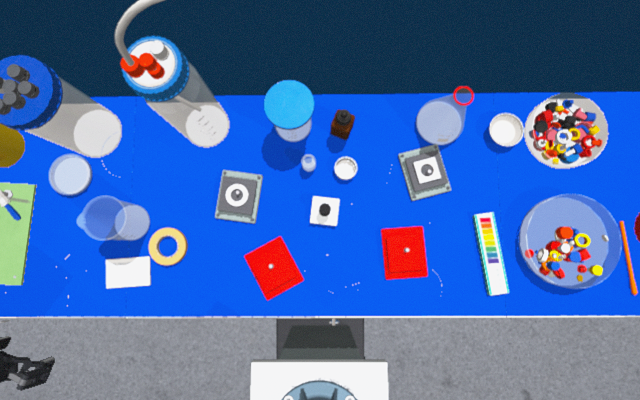

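View pics/s0.png

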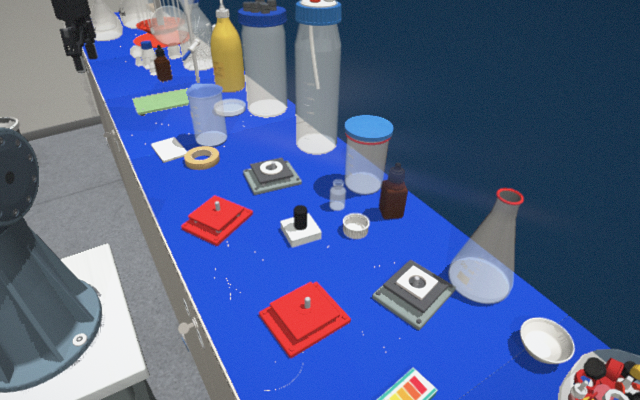

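Top view: white cover with black knob at (325,211). Dark jigs are at (238,196), with a round ring, and (427,170), with a square plate. Red look-alike jigs are at (273,267) and (405,251). Other round white things are the ribbed cap (345,168), the tan ring (167,246) and dishes at (70,174) and (506,130). I choose the dark jig at (238,196) and the cover at (325,211), and check both in a crop.

```bash
python3 - <<'E'
from h import *
a=cv2.imread("pics/t0.png"); 
cv2.imwrite("pics/c0.png",cv2.resize(a[140:240,200:360],None,fx=5,fy=5,interpolation=cv2.INTER_CUBIC))
hsv=cv2.cvtColor(a,cv2.COLOR_BGR2HSV)
def cent(m,x0,x1,y0,y1):
    ys,xs=np.nonzero(m[y0:y1,x0:x1]); return xs.mean()+x0,ys.mean()+y0,len(xs)
blk=(hsv[...,2]<70); u,v,n=cent(blk,305,345,192,230); print("knob",u,v,n,on("top",u,v,.05))
w=((hsv[...,1]<60)&(hsv[...,2]>200))
u,v,n=cent(w,305,345,192,230);print("cover",u,v,n,on("top",u,v,.02))
u,v,n=cent(w,220,255,180,212);print("ring",u,v,n,on("top",u,v,.036))
u,v,n=cent(w,412,442,155,185);print("sq",u,v,n,on("top",u,v,.036))
print("jig L",on("top",238,196,.03),"vial",on("top",309,165,0.03),"cap",on("top",345,168,.02),"can",on("top",294,125,0.0))
E
```

```text
knob 324.390243902439 209.6341463414634 82 [ 0.5029 -0.0162  0.05  ]
cover 324.33170731707315 210.71056910569106 615 [ 0.5031 -0.0163  0.02  ]
ring 236.57894736842104 194.57236842105263 304 [0.5408 0.1914 0.036 ]
sq 427.0361757105943 169.60723514211887 387 [ 0.5984 -0.2599  0.036 ]
jig L [0.5381 0.1891 0.03  ] vial [0.6122 0.0199 0.03  ] cap [ 0.6064 -0.0667  0.02  ] can [0.7199 0.0581 0.    ]
```

View pics/c0.png

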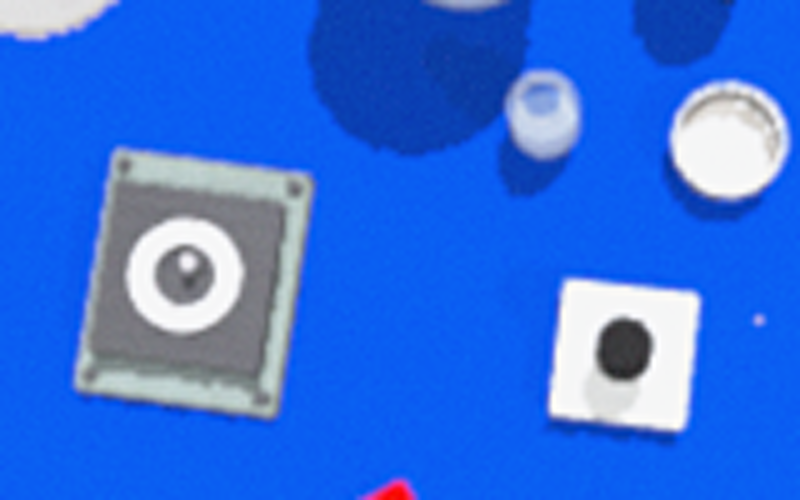

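The crop shows the left jig (dark bed, grey base) with a round white ring and its pin at crop (185,265). The cover with black knob is at crop (623,348). The choice is confirmed.

```bash
cat >> h.py <<'E'
def tool(P,o=None):
    o=o or ctrl.get_obs(); return rot(o).inv().apply(np.array(P)-o["eef_pos"]).round(4)
E
python3 - <<'E'
from h import *
print(np.array(ctrl.camera_params("wrist")["hand_eye"]).round(3),ctrl.camera_params("wrist")["vertical_fov"])
print(tool([.535,.19,.30]),tool([.503,-.016,.30]))
E
```

```text
[[-0.001 -0.95  -0.312  0.08 ]
 [ 1.    -0.001  0.001 -0.001]
 [-0.001 -0.312  0.95  -0.07 ]
 [ 0.     0.     0.     1.   ]] 60.250197189704295
[-0.4178 -0.1902  0.0033] [-0.4691 -0.3922  0.0036]
```

>>> {"method": "carry_out", "body": {
  "steps": [-0.04,-0.02,0,0,0,0,1,-0.08,-0.04,0,0,0,0,1,-0.12,-0.055,0,0,0,0,1,-0.16,-0.075,0,0,0,0,1,-0.2,-0.09,0,0,0,0,1,-0.24,-0.11,0,0,0,0,1,-0.28,-0.13,0,0,0,0,1,-0.32,-0.145,0.01,0,0,0,1,-0.36,-0.165,0.03,0,0,0,1,-0.4,-0.18,0.05,0,0,0,1,-0.418,-0.19,0.06,0,0,0,1,-0.418,-0.19,0.06,0,0,0,1,-0.418,-0.19,0.06,0,0,0,1]
}}

```text
time_s: 1.45
eef_pos: [0.5352, 0.1902, 0.2435]
eef_rot: [-0.001, 0.201, 0.98, -0.0]
wrist_force: [0.1, 0.6, 0.3]
opening: 1.002
grasp_force: 0.0
```

```bash
python3 - <<'E'
from h import *
import pickle
o,a=snap("wrist","w1.png"); pickle.dump(o,open("o1.pkl","wb")); print(o["eef_pos"],o["wrist_force"])
print(tool([.503,-.016,.25]),proj("wrist",[.5408,.1914,.036],o))
E
```

```text
[0.53519629 0.19020124 0.2434535 ] [0.08236708 0.55103509 0.28118064]
[-0.0515 -0.2029 -0.006 ] [322.7 199.1]
```

View pics/w1.png

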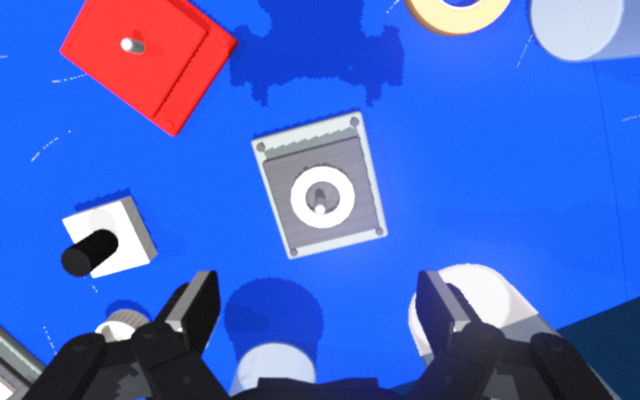

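The wrist view shows the ring at (322,196), with the pin running from about (324,188) to its tip at (320,209). The cover knob's top is at about (76,260). Next I get the pin tip by ray.

```bash
python3 - <<'E'
from h import *
import pickle
o=pickle.load(open("o1.pkl","rb")); a=cv2.imread("pics/w1.png")
g=cv2.cvtColor(a,cv2.COLOR_BGR2GRAY); print(g[178:218,308:334:1][::2])
cv2.imwrite("pics/w1c.png",cv2.resize(a[150:240,270:370],None,fx=6,fy=6,interpolation=cv2.INTER_CUBIC))
m=((a.min(2)>225)).astype(np.uint8)[150:240,270:370]
c=max(cv2.findContours(m,cv2.RETR_EXTERNAL,cv2.CHAIN_APPROX_NONE)[0],key=cv2.contourArea)
e=cv2.fitEllipse(c);print(e,on("wrist",e[0][0]+270,e[0][1]+150,.036,o))
for p in [(320,209),(320,211)]: print(on("wrist",*p,.05,o))
E
```

```text
[[255 255 255 255 255 255 255 255 255 255 255 255 255 255 255 255 255 255
  255 255 255 255 255 255 255 255]
 [255 255 255 255 255 255 255 255 255 254 254 253 252 251 251 251 251 252
  253 254 255 255 255 255 255 255]
 [255 255 255 255 255 254 250 236 202 177 167 157 157 158 155 153 155 160
  170 188 202 223 239 252 255 255]
 [255 255 254 244 209 173 157 149 149 154 157 161 161 161 159 158 159 159
  161 157 161 156 160 172 210 243]
 [254 242 196 157 155 157 157 157 157 160 159 156 159 161 161 159 158 160
  160 160 165 165 167 163 156 161]
 [205 149 143 150 153 156 154 153 147 141 135 131 147 151 145 156 158 161
  162 165 170 166 164 162 165 157]
 [145 142 149 150 152 153 154 138 118 109 106 108 109 115 123 147 159 163
  164 164 167 166 165 163 158 159]
 [147 150 151 154 157 152 144 130 116 106 107 105 107 105 113 128 155 165
  165 169 167 164 163 162 163 160]
 [153 153 157 159 158 160 147 116 102 109 105 107 107 109 110 115 134 157
  163 168 163 166 161 161 162 160]
 [151 155 158 160 158 163 156 132 108 111 109 112 112 116 114 112 117 137
  157 168 163 164 163 165 162 161]
 [155 158 
[... 550 characters left out ...]
07 107 125 157 221 251 254 254 254 254 254 253 251 229 174
  150 149 148 142 133 122 115 117]
 [255 253 242 206 168 141 164 231 253 254 254 254 254 254 254 252 236 179
  141 126 121 120 120 129 143 187]
 [255 255 255 254 252 242 215 215 240 252 253 254 254 254 253 245 200 150
  136 142 163 190 219 237 247 253]
 [255 255 255 255 255 255 254 253 252 251 250 248 246 243 237 232 235 237
  241 247 252 254 255 255 255 255]
 [255 255 255 255 255 255 255 255 255 255 255 255 255 255 255 255 255 255
  255 255 255 255 255 255 255 255]]
((52.18400573730469, 46.94129180908203), (60.25049591064453, 62.564186096191406), 86.40543365478516) [0.5389 0.1918 0.036 ]
[0.5436 0.1876 0.05  ]
[0.5452 0.187  0.05  ]
```

View pics/w1c.png

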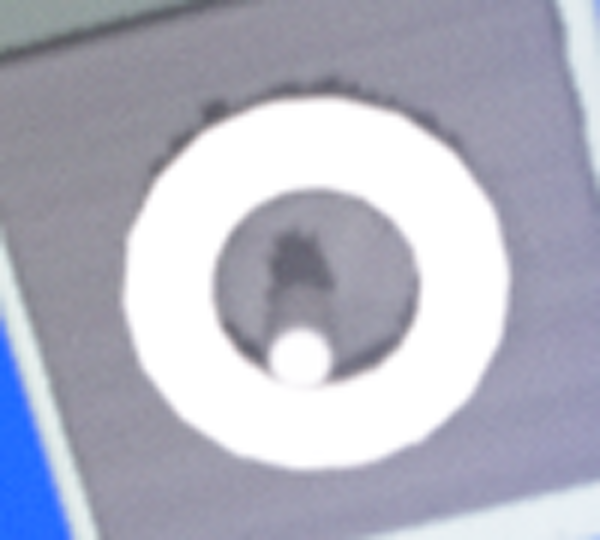

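The crop shows the pin tip at crop (301,357), which is image (320.1,209.6), so the tip is at about (0.544,0.187). Now I go over the cover at the same height and look the same way.

>>> {"method": "carry_out", "body": {
  "steps": [-0.01,-0.04,0,0,0,0,1,-0.02,-0.08,0,0,0,0,1,-0.03,-0.12,0,0,0,0,1,-0.04,-0.16,0,0,0,0,1,-0.05,-0.19,0,0,0,0,1,-0.052,-0.203,0,0,0,0,1,-0.052,-0.203,0,0,0,0,1,-0.052,-0.203,0,0,0,0,1]
}}

```text
time_s: 2.3
eef_pos: [0.5038, -0.0155, 0.2443]
eef_rot: [0.0, 0.2, 0.98, 0.0]
wrist_force: [-0.3, 0.1, -0.4]
opening: 0.997
grasp_force: 0.0
```

```bash
python3 - <<'E'
from h import *
o,a=snap("wrist","w2.png"); print(o["eef_pos"],o["time_s"])
print(proj("wrist",[.503,-.016,.066],o))
g=cv2.cvtColor(a,cv2.COLOR_BGR2GRAY)
m=(g<70).astype(np.uint8); n,l,s,c=cv2.connectedComponentsWithStats(m)
for i in range(1,n):
    if s[i,4]>200: print(s[i],c[i])
E
```

```text
[ 0.50375697 -0.01547333  0.24427879] 2.3
[317.6 203.4]
[316   0  75  62 325] [344.10769231  22.06461538]
[ 93  81  74 116 538] [129.00185874 135.43494424]
[   22   269   618   131 32894] [351.03672402 360.68249529]
```

View pics/w2.png

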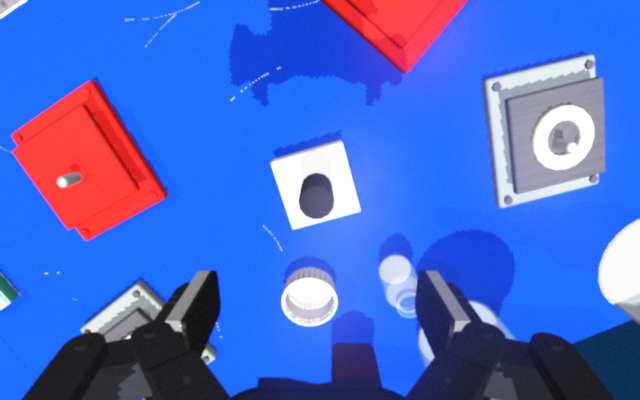

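The knob is at about (317,197) on the white plate, with the vial (397,280) and cap (310,295) well clear of the finger paths. Now the top-circle centre.

```bash
python3 - <<'E'
from h import *
o=ctrl.get_obs(); a=cv2.imread("pics/w2.png"); g=cv2.cvtColor(a,cv2.COLOR_BGR2GRAY)
s=g[165:225,290:345]<110
for r in range(0,60,3):
    x=np.nonzero(s[r])[0]; print(165+r,(x.min()+290,x.max()+290) if len(x) else None)
p=proj("wrist",[.503,-.016,.066],o); q=proj("wrist",[.503+.014,-.016,.066],o); print(p,q)
for v in(200,202): print(v,on("wrist",316.5,v,.066,o))
# white plate
m=((a.min(2)>200)).astype(np.uint8)[130:240,260:370]; c=max(cv2.findContours(m,cv2.RETR_EXTERNAL,cv2.CHAIN_APPROX_NONE)[0],key=cv2.contourArea)
r=cv2.minAreaRect(c);print(r,on("wrist",r[0][0]+260,r[0][1]+130,.02,o))
E
```

```text
165 None
168 None
171 None
174 (np.int64(313), np.int64(319))
177 (np.int64(307), np.int64(325))
180 (np.int64(304), np.int64(328))
183 (np.int64(303), np.int64(329))
186 (np.int64(302), np.int64(330))
189 (np.int64(301), np.int64(331))
192 (np.int64(301), np.int64(331))
195 (np.int64(300), np.int64(331))
198 (np.int64(300), np.int64(332))
201 (np.int64(299), np.int64(332))
204 (np.int64(300), np.int64(331))
207 (np.int64(301), np.int64(331))
210 (np.int64(302), np.int64(329))
213 (np.int64(305), np.int64(327))
216 (np.int64(310), np.int64(321))
219 None
222 None
[317.3 203.6] [324.5 219.6]
200 [ 0.5002 -0.0155  0.066 ]
202 [ 0.5016 -0.0161  0.066 ]
((55.76415252685547, 55.924522399902344), (72.52637481689453, 75.13622283935547), 74.05460357666016) [ 0.501  -0.0166  0.02  ]
```

>>> {"method": "carry_out", "body": {
  "steps": [0.0024,-0.0016,0.03,0,0,0,1,0.0024,-0.0016,0.06,0,0,0,1,0.0024,-0.0016,0.09,0,0,0,1,0.0024,-0.0016,0.115,0,0,0,1,0.0024,-0.0016,0.135,0,0,0,1,0.0024,-0.0016,0.144,0,0,0,1,0.0024,-0.0016,0.144,0,0,0,0.6,0.0024,-0.0016,0.144,0,0,0,0.3,0.0024,-0.0016,0.144,0,0,0,0,0.0024,-0.0016,0.144,0,0,0,0,0.0024,-0.0016,0.144,0,0,0,0,0.0024,-0.0016,0.144,0,0,0,0,0.0024,-0.0016,0.144,0,0,0,0]
}}

```text
time_s: 3.65
eef_pos: [0.5019, -0.0175, 0.1013]
eef_rot: [0.001, 0.2, 0.98, 0.0]
wrist_force: [-0.1, 1.6, 6.1]
opening: 0.31
grasp_force: 59.5
```

>>> {"method": "carry_out", "body": {
  "steps": [0,0,-0.02,0,0,0,0,0,0,-0.05,0,0,0,0,0,0,-0.08,0,0,0,0,0.002,0.01,-0.09,0,0,0,0,0.008,0.04,-0.09,0,0,0,0,0.015,0.075,-0.09,0,0,0,0,0.022,0.11,-0.09,0,0,0,0,0.029,0.145,-0.09,0,0,0,0,0.035,0.175,-0.09,0,0,0,0,0.039,0.195,-0.09,0,0,0,0,0.04,0.205,-0.09,0,0,0,0,0.04,0.205,-0.09,0,0,0,0,0.04,0.205,-0.09,0,0,0,0]
}}

```text
time_s: 4.95
eef_pos: [0.544, 0.1865, 0.1892]
eef_rot: [-0.001, 0.2, 0.98, -0.0]
wrist_force: [-0.2, -0.1, -2.0]
opening: 0.308
grasp_force: 59.6
```

```bash
python3 - <<'E'
from h import *
o,a=snap("wrist","w3.png"); snap("side","s3.png"); print(o["eef_pos"],o["wrist_force"],o["opening"],o["time_s"],tool([.5453,.1869,.19]))
b=cv2.imread("pics/s3.png")[60:260,180:440]; b=cv2.resize(b,(520,400)); cv2.imwrite("pics/v3.png",np.vstack([b,np.zeros((0,520,3),np.uint8)]))
E
```

```text
[0.54400798 0.18652116 0.18923388] [-0.19433532 -0.10364201 -1.95879072] 0.30754077631512977 4.95 [-0.0006  0.0013 -0.0004]
```

View pics/w3.png

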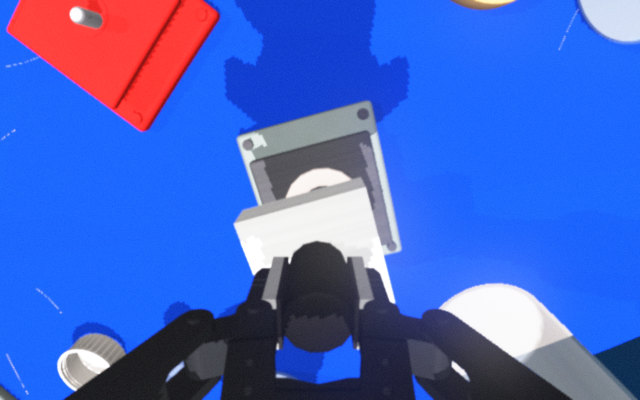

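The cover is held upright over the jig, with the knob at (318,290) and the ring just visible behind the plate at (320,185). I lower it slowly and watch the force.

>>> {"method": "carry_out", "body": {
  "steps": [0,0.001,0.01,0,0,0,0,-0.0005,0.0013,0.022,0,0,0,0,-0.0005,0.0013,0.03,0,0,0,0,-0.0005,0.0013,0.034,0,0,0,0,-0.0005,0.0013,0.037,0,0,0,0,-0.0005,0.0013,0.039,0,0,0,0,-0.0005,0.0013,0.041,0,0,0,0,-0.0005,0.0013,0.042,0,0,0,0,-0.0005,0.0013,0.042,0,0,0,0]
}}

```text
time_s: 5.95
eef_pos: [0.5454, 0.188, 0.148]
eef_rot: [0.0, 0.2, 0.98, 0.0]
wrist_force: [-0.3, 0.1, -2.7]
opening: 0.311
grasp_force: 59.6
```

Underside at 0.047, below the tip height of 0.050, and no contact force. The pin seems to be in the hole, so I continue.

>>> {"method": "carry_out", "body": {
  "steps": [0,0,0.002,0,0,0,0,0,0,0.004,0,0,0,0,0,0,0.006,0,0,0,0,0,0,0.006,0,0,0,0]
}}

```text
time_s: 6.35
eef_pos: [0.5452, 0.1879, 0.1415]
eef_rot: [-0.0, 0.2, 0.98, -0.0]
wrist_force: [0.2, -0.0, -2.6]
opening: 0.313
grasp_force: 59.6
```

>>> {"method": "carry_out", "body": {
  "steps": [0,0,0.002,0,0,0,0,0,0,0.004,0,0,0,0,0,0,0.006,0,0,0,0,0,0,0.006,0,0,0,0]
}}

```text
time_s: 6.75
eef_pos: [0.5455, 0.188, 0.136]
eef_rot: [0.0, 0.2, 0.98, 0.0]
wrist_force: [-2.2, -0.2, 2.2]
opening: 0.309
grasp_force: 60.1
```

>>> {"method": "carry_out", "body": {
  "steps": [0,0,0.002,0,0,0,0,0,0,0.004,0,0,0,0,0,0,0.005,0,0,0,0,0,0,0.005,0,0,0,0,0,0,0.005,0,0,0,0]
}}

```text
time_s: 7.25
eef_pos: [0.5455, 0.188, 0.1313]
eef_rot: [0.0, 0.2, 0.98, 0.0]
wrist_force: [-3.0, -0.2, 5.1]
opening: 0.309
grasp_force: 60.6
```

```bash
python3 - <<'E'
from h import *
o,a=snap("side","s4.png"); w=snap("wrist","w4.png")[1]; print(ctrl.get_obs()["wrist_force"],ctrl.get_obs()["torque"])
b=cv2.resize(a[130:210,220:320],(500,400),interpolation=cv2.INTER_CUBIC); cv2.imwrite("pics/v4.png",b)
E
```

```text
[-2.75813512 -0.599068    5.68979617] [-0.12014626  0.58001387  0.03185825]
```

View pics/v4.png

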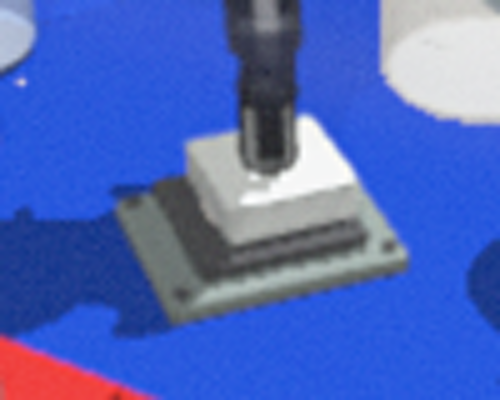

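The side view shows the cover flat on the ring on the left jig, with the knob still gripped. Net push is about 8 N, so I press on to the hard stop and ease the sideways load.

>>> {"method": "carry_out", "body": {
  "steps": [0.0005,0,0.001,0,0,0,0,0.0005,0,0.002,0,0,0,0,0.0005,0,0.002,0,0,0,0,0.0005,0,0.002,0,0,0,0]
}}

```text
time_s: 7.75
eef_pos: [0.5456, 0.188, 0.1311]
eef_rot: [0.001, 0.2, 0.98, -0.0]
wrist_force: [-8.4, -2.1, 19.3]
opening: 0.314
grasp_force: 62.0
```

>>> {"method": "carry_out", "body": {
  "steps": [0,0,0,0,0,0,0,0,0,0,0,0,0,0,0,0,0,0,0,0,0,0,0,0,0,0,0,0]
}}

```text
time_s: 8.15
eef_pos: [0.5457, 0.1881, 0.1312]
eef_rot: [0.001, 0.2, 0.98, -0.0]
wrist_force: [-8.3, -2.4, 17.8]
opening: 0.308
grasp_force: 62.0
```

```bash
python3 - <<'E'
from h import *
o=ctrl.get_obs(); print(o["eef_pos"],o["wrist_force"])
if o["wrist_force"][2]>12: print(ctrl.hand_in())
E
```

```text
[0.54565596 0.18806951 0.1311724 ] [-8.34096974 -2.43748774 17.81867024]
the job is handed in; nothing more can be done
None
```

The cover is over the pin of the round-ring jig and lies flat on the ring, with the bed pressed to its stop (about 20 N) and the knob still gripped; I handed it in at about 8 s, and no verdict came back.

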